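Hold the stained six-well plate up to the inspection camera

ROBOT

A 6-joint arm with a two-finger parallel gripper is mounted at the origin on the work surface. World frame = base frame: x ahead of the robot, y to its left, z up, the work surface at z = 0. Lengths are in mm, angles in rad, forces in N, time in s.
With the tool pointing down it reaches from about 300 to 775 mm from the base axis. Payload 14.6 kg.
Tool frame: the origin (TCP) lies between the finger pads; the fingertips stand 22 mm ahead of it and the grasp point (between the pads) lies 3 mm ahead of it (tip_reach is the distance from the TCP to the fingertips, in mm); y points along the fingers, z is the direction in which the jaws open and shut, and the axes are right-handed (so a half turn about y gives the same grasp; the last joint's range is limited). The gripper opens to 94 mm and grips with 3 to 60 N. Pads are 16 mm wide; open, the fingers measure 119 mm over their backs; the gripper's body (75 mm by 177 mm) begins 78 mm behind the grasp point.
Start: joints at [1.035, 0.3, 1.521, -0, 1.321, -0.067], TCP at [248.495, 490.652, 227.446] pointing down, gripper open.
Joint ranges: [-3.03, 3.03], [-0.79, 2.21], [0.23, 2.52], [-1.04, 4.18], [0, 3.07], [-2.55, 2.55]. Speed limits (rad/s): [2.22, 2.22, 2.57, 3.14, 3.14, 3.14].

INTERFACE

Orientations are given as a unit quaternion [w, x, y, z].
In Python, from plant import movep, movel, goto_joints, move_gripper, hold, solve_ik, snapshot, MotionError, close_job, current_clock, current_joint_pos, current_qvel, current_joint_efforts, current_ee_pos, current_tool_rot, current_contact_force, current_torque, current_width, tip_reach gives the robot as it stands. Calls block until the motion is done:
- movep(position, orientation): joint-space move of the TCP to a pose.
- movel(position, vel=150, rot=None, f_stop=None): straight line of the TCP; rot=None keeps the orientation; vel is the mean speed in mm/s. With f_stop (N) it stops when the force on the tool has changed by that much, and returns True; else False.
- goto_joints(angles): joint-space move.
- move_gripper(opening): finger opening in mm; the grip force is fixed at half the most; returns when the fingers have stopped.
- hold(seconds).
- solve_ik(position, orientation): joint angles nearest the present ones, or None.
- snapshot(name): name is "side" or "top"; returns a dict with "image" (480x640x3 uint8, red, green, blue), "range_z" (480x640 float32, mm along the optical axis (not along the pixel's ray), 0 where there is no reading), "mtx" (3x3 intrinsics, pixels), "position" and "rotation" of the camera in the world. Camera axes: x right, y up, looking along -z (the intrinsics and any distortion apply to the point x, -y, -z); pixel columns grow to the right and rows downward; lengths in mm; the calibration is good to about 2 mm. A picture is of the moment at which its call begins.
A pose or a line that the arm cannot do raises MotionError and nothing moves.
- close_job(): hands the job in, once; it reports no verdict.
Readings, each from a call of its own:
- current_clock(): time.
- current_joint_pos(): joint angles.
- current_qvel(): joint speeds.
- current_joint_efforts(): joint torques, N m.
- current_ee_pos(): TCP position.
- current_tool_rot(): TCP orientation.
- current_contact_force(): force on the tool from outside, world axes, zero at the start.
- current_torque(): the same for the moment, N m.
- current_width(): finger opening in mm.
Only numpy, scipy, OpenCV 4.12 (cv2) and the standard library are available. Lean on these libraries where they do the work, as an engineer would, in place of code of your own. Each camera call takes 0.05 s, during which the arm holds its last target. There are 200 camera calls.

TASK

Take the six-well plate (the one with six big wells) out of the drying rack and hold it up in the tilted inspection stand for the camera: midway between the light panel and the lens, centred on the lens axis and square to it, open wells towards the lens and long edges level. Finish still holding it there, steady, touching nothing but the gripper. Leave the other plates in the rack and the other things on the bench as they are, and do not knock the stand out of its tilt.

Things in the scene. Friction and masses are not known exactly. Their poses are not given: they have to be found in the camera images.
- plate6_center (a point): centre of the six-well plate: pale plastic, 127.8 x 85.5 x 20 mm, about 75 g, six round 35 mm wells (2 rows of 3). It stands on a long edge in a rack slot, top edge 43 mm above this point. Axes: x its normal, out of the open wells; y along the long edge; z up the short edge. Grip it across the 20 mm thickness at the middle of the top edge; both faces are free above the ribs
- plate12_center (a point): centre of a twelve-well plate of the same outer size and axes (twelve 21 mm wells), standing in another slot of the rack; to be left there
- plate24_center (a point): centre of a twenty-four-well plate of the same outer size and axes (twenty-four 15 mm wells), standing in another slot of the rack; to be left there
- rack: white drying rack, fixed: tray 166 x 136 mm, 8 mm floor, ribs 28 mm high above the floor forming five slots 22 mm wide at 30 mm pitch along its x. The three plates stand in the first, third and fifth slots (x = -60, 0, 60 mm) in any order, 40 mm of air between them, wells towards +x. Origin: centre of the underside
- stand: inspection stand, fixed: steel base 240 x 150 x 12 mm and two cheeks that carry a tilting yoke on a pivot along y, 85 mm above the bench. The yoke is a bar 370 mm long (140 mm to -x, 230 mm to +x of the pivot) with a light panel at its -x end and a camera at its +x end, facing each other. Origin: on the bench under the pivot; x points from panel to camera
- yoke (a joint): tilt of the yoke, rad: 0 with the lens axis level; a positive value raises the camera end, so the camera looks down by this angle and the panel leans back, its top away from the camera. A stiff friction pivot, already set: it stays unless pushed hard
- focus (a point): point on the lens axis midway between light panel and lens, 110 mm from each, 105 mm above the middle of the 20 mm thick yoke bar; it tilts with the yoke. Axes: x along the lens axis towards the lens, y level and parallel to the panel, z up along the panel. The plate's centre belongs here, its x, y, z along these
- lens (a point): centre of the front of the camera's lens, axes as the focus: a black barrel 43 mm across and 50 mm long, then a grey box 44 x 44 x 62 mm. The light panel opposite is 166 mm wide, 118 mm high, 16 mm thick, centred on the lens axis, its white face 110 mm beyond the focus. The gap is open above and at both sides
- lids: stack of three pale plate lids lying flat, 129 x 86 x 25 mm; origin centre of the underside; leave alone
- tipbox: grey pipette-tip box, 120 x 82 x 62 mm; origin centre of the underside; leave alone
- bottle: reagent jar with blue cap, 70 mm across, 145 mm high; origin centre of the underside; leave alone
- tub: empty white tub, 90 mm across, 75 mm high; origin centre of the underside; leave alone
- marker: marker pen lying on the bench, 140 mm long, 16 mm thick; origin at its middle, on the bench; leave alone
Mind the look-alikes: they are no part of the job. What is shaped like the rack but orange is not meant. What is shaped like the part that bears plate6_center but black is not meant.

How it is judged (in metres and radians):
On the way:
1. the six-well plate is gripped and lifted clear of the rack (height (world z) of plate6_center above 0.1 m and contact force between plate6 and the fingers above 1 N and contact force between plate6 and rack below 0.1 N), for 0.2 s.
At the end, for the whole second after the job is handed in: Plate held still in the gripper, its middle within 14 mm of the lens axis and 18 mm of the midpoint from panel to lens, square to the axis and level within 0.12 rad, wells to the lens; plate and robot clear of the stand, its tilt kept (8 mm), other plates within 15 mm of their start (x of plate6_center in the frame of focus between -0.018 and 0.018 m and y of plate6_center in the frame of focus between -0.014 and 0.014 m and z of plate6_center in the frame of focus between -0.014 and 0.014 m and angle between the x axis of plate6_center and the x axis of focus, either way round below 0.12 rad and angle between the y axis of plate6_center and the y axis of focus, either way round below 0.12 rad and x of lens in the frame of plate6_center above 0.05 m and height (world z) of plate6_center above 0.14 m and linear speed of plate6 below 0.02 m/s and angular speed of plate6 below 0.15 rad/s and contact force between plate6 and the fingers above 1 N and contact force between each of plate6, the arm, the fingers and stand below 0.1 N and distance of focus from where it was at the start of the episode below 0.008 m and distance of each of plate12_center, plate24_center from where it was at the start of the episode below 0.015 m); the arm keeps its last pose, push and grip.
It fails at once if another plate is shifted by more than 15 mm or tipped (distance of any of plate12_center, plate24_center from where it was at the start of the episode above 0.015 m or angle between any of plate12_center, plate24_center's own z axis and vertical above 0.3 rad).
It fails at once if the stand is knocked out of its tilt (distance of focus from where it was at the start of the episode above 0.008 m).
It fails at once if something else on the bench is moved by more than 20 mm (distance of any of lids, tipbox, bottle, tub, marker from where it was at the start of the episode above 0.02 m).
It also fails if it takes over 43 s, if anything falls off the work surface, if the arm or the gripper's body presses on something with over 40 N, if the wrist force passes 120 N, or if a joint passes its speed limit or range.

## Working session

There is one attempt and no reset: what is moved stays moved. The work goes in short steps, each a Python script; the robot and the scene stay as the last script left them, time stands still between calls to the robot, and variables do not carry over. Pictures are saved under pics/ and viewed, about 8 in all and at most 12, crops included, and the job is handed in when it is done.

```bash
ls; mkdir -p pics; python3 - <<'E'
from plant import *
import cv2,numpy as np
for n in("side","top"):
    s=snapshot(n); np.savez(f"pics/{n}0.npz",**s); cv2.imwrite(f"pics/{n}0.png",s["image"][:,:,::-1])
    print(n,s["mtx"].tolist(),s["position"],s["rotation"],s.keys(),(s["range_z"]>0).mean())
print(current_clock(),current_tool_rot(),current_ee_pos(),current_width())
E
```

```text
pics
side [[520.2158601458743, 0.0, 317.5779193350656], [0.0, 520.2158601458743, 246.86255315619655], [0.0, 0.0, 1.0]] [  453.98440486 -1292.07013189   900.08060133] [ 0.86784194  0.49480106 -0.0161077  -0.04198598] dict_keys(['image', 'range_z', 'mtx', 'position', 'rotation']) 0.9876692708333333
top [[604.0334767756902, 0.0, 312.6794625819187], [0.0, 604.0334767756902, 236.63807617807262], [0.0, 0.0, 1.0]] [ 437.8797314     2.74098996 1730.55042398] [-0.69695023 -0.02657612  0.02799364  0.71607992] dict_keys(['image', 'range_z', 'mtx', 'position', 'rotation']) 0.995947265625
0.1 [-0.68742116  0.68812826 -0.16432177  0.16410366] [248.37365929 490.49210501 226.93975972] 93.93301073986048
```

View pics/top0.png

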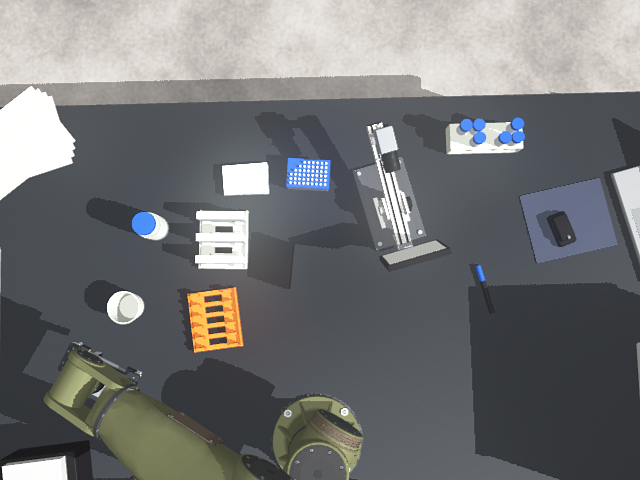

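View pics/side0.png

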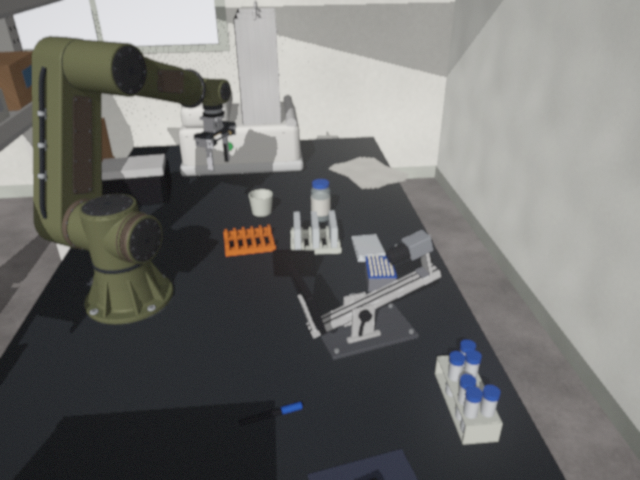

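The top view shows the white rack at about (222,240) with three plates in it and the orange look-alike rack at (215,320). The stand runs from the panel at (415,255) to the camera at (388,140). The side view shows the rack at (316,232) and the stand at (370,300), with the camera end raised. Next I'll enlarge the rack and compute the cloud.

```bash
cat > h.py <<'E'
import numpy as np,cv2
from scipy.spatial.transform import Rotation as R
def rot(q): return R.from_quat(np.roll(q,-1))
def cloud(s):
    v,u=np.mgrid[:480,:640]; K=s["mtx"]; z=s["range_z"]
    p=np.stack([(u-K[0,2])/K[0,0]*z,-(v-K[1,2])/K[1,1]*z,-z],-1)
    return p@rot(s["rotation"]).as_matrix().T+s["position"]
E
python3 - <<'E'
from h import *
T=dict(np.load("pics/top0.npz")); S=dict(np.load("pics/side0.npz"))
t=T["image"][195:285,180:265]; s=S["image"][170:270,265:365]
a=cv2.resize(t,(400,424),interpolation=cv2.INTER_CUBIC); b=cv2.resize(s,(400,424),interpolation=cv2.INTER_CUBIC)
cv2.imwrite("pics/crop1.png",np.hstack([a,b])[:,:,::-1])
P=cloud(T)
print("top cols 200..246 step3 world z / xy")
for r in range(206,274,3):
    print(r,[int(x) for x in P[r,196:254:5,2]],P[r,222].round())
Q=cloud(S)
for n,(u,v) in dict(rackend=(316,247),panel=(308,315),cam=(418,243),bench=(300,370)).items(): print(n,Q[v,u].round())
for n,(u,v) in dict(cam=(387,138),barrel=(391,160),p1=(385,265),p2=(447,247),pm=(415,256),bar0=(398,230),bar1=(375,130),bench=(300,380)).items(): print(n,P[v,u].round())
E
```

```text
top cols 200..246 step3 world z / xy
206 [-2, 8, -3, -2, 6, -2, 1, 1730, 4, 1, -4, 9] [667. 256.   2.]
209 [0, 1, -1, 10, 1, 4, 0, 4, -1, -6, -6, 1] [659. 257.  -4.]
212 [95, 87, 93, 94, 92, 93, 91, 89, 97, 102, 17, 1] [638. 243.  97.]
215 [88, 96, 96, 96, 89, 92, 98, 95, 99, 97, 20, 0] [630. 243.  93.]
218 [96, 90, 89, 85, 93, 93, 94, 93, 91, 90, 15, 6] [622. 244.  89.]
221 [2, 18, 35, 19, 22, 28, 28, 30, 30, 32, 11, 2] [622. 255.  17.]
224 [-8, 14, 25, 13, 7, 11, 6, 8, 37, 32, 14, 0] [614. 256.   8.]
227 [2, 8, 8, 4, 6, 13, 8, 5, 6, 8, 19, -1] [606. 257.   5.]
230 [4, 6, 7, 4, 10, 6, 9, 3, 1, 7, 17, 1] [598. 257.   4.]
233 [92, 93, 92, 94, 96, 10, 10, 8, 42, 44, 19, -1] [588. 256.   9.]
236 [99, 98, 93, 96, 95, 96, 95, 89, 95, 97, 22, -9] [573. 244.  94.]
239 [91, 90, 91, 91, 99, 92, 98, 88, 98, 98, 17, -3] [565. 245.  88.]
242 [-1, 17, 36, 1730, 23, 27, 35, 29, 30, 36, 17, 5] [561. 254.  30.]
245 [2, 7, 26, 12, 10, 8, 9, 19, 35, 35, 19, -2] [554. 257.   8.]
248 [3, 10, 4, 9, 12, 5, 1, 8, 9, 14, 22, -9] [546. 257.   7.]
251 [0, 10, 5, 10, 7, 4, 11, 10, 9, 10, 13, 1] [537. 256.  15.]
254 [0, 9, 33, 8, 15, 13, 5, 13, 41, 36, 18, -2] [528. 257.   9.]
257 [97, 99, 95, 1730, 89, 100, 104, 99, 91, 96, 23, -2] [516. 245.  91.]
260 [90, 90, 93, 95, 94, 95, 91, 96, 94, 99, 21, 2] [507. 245.  97.]
263 [-5, 33, 27, 42, 50, 46, 58, 59, 65, 72, 20, 1] [501. 251.  55.]
266 [-11, 31, 35, 8, 4, 13, 8, 9, 39, 25, 10, -1] [494. 257.  12.]
269 [-2, -5, 5, -5, -5, 3, 2, 2, -2, 7, 3, -3] [486. 259.   4.]
272 [3, -1, 6, -4, 6, 0, -1, -1, 4, -1, -5, 4] [477. 258.   7.]
rackend [569. 188.  20.]
panel [ 510. -285.  110.]
cam [ 790. -211.  252.]
bench [ 482. -355.   -2.]
cam [ 790. -191.  265.]
barrel [ 739. -202.  244.]
p1 [ 480. -186.  179.]
p2 [ 520. -341.  204.]
pm [ 500. -259.  208.]
bar0 [ 578. -237.   78.]
bar1 [ 810. -162.  268.]
bench [168.  44.   8.]
```

View pics/crop1.png

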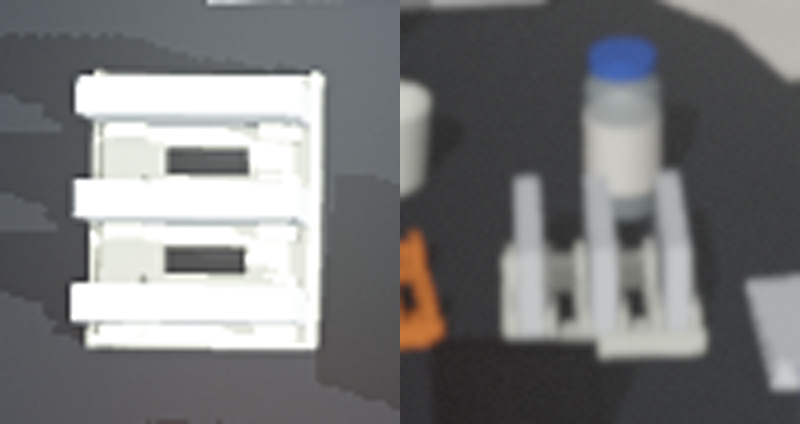

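The white rack shows three white top edges, at crop x 75–320 and y 95, 198 and 300. The faces are only grazed by both cameras, so I'll stretch the contrast on the visible face strips to tell the plates apart.

```bash
python3 - <<'E'
from h import *
from plant import snapshot
A={}
for n in("side","top"):
    A[n]=np.mean([snapshot(n)["image"].astype(float) for _ in range(12)],0)
np.savez("pics/avg.npz",**A)
t=A["top"][206:272,190:256]; s=A["side"][205:258,288:341]
print("top max",t.max((0,1)), "side", s.max((0,1)),s.min((0,1)))
def st(a,lo,hi): return np.clip((a-lo)/(hi-lo)*255,0,255).astype(np.uint8)
a=cv2.resize(st(t,130,255),(400,400),interpolation=cv2.INTER_NEAREST)
b=cv2.resize(st(s,90,200),(400,400),interpolation=cv2.INTER_NEAREST)
cv2.imwrite("pics/crop2.png",np.hstack([a,b])[:,:,::-1])
for r0 in (218,239,260):
    for r in range(r0,r0+5): print(r,A["top"][r,194:250,0].astype(int).tolist())
E
```

```text
top max [255. 255. 255.] side [204.58333333 202.91666667 199.75      ] [44.33333333 41.08333333 41.58333333]
218 [79, 71, 228, 255, 255, 255, 255, 255, 255, 255, 255, 255, 255, 255, 255, 255, 255, 255, 255, 255, 255, 255, 255, 255, 255, 255, 255, 255, 255, 255, 255, 255, 255, 255, 255, 255, 255, 255, 255, 255, 255, 255, 255, 255, 255, 255, 255, 255, 255, 254, 251, 250, 253, 255, 179, 105]
219 [79, 76, 106, 141, 204, 211, 207, 206, 205, 205, 205, 205, 205, 205, 206, 206, 206, 207, 207, 207, 207, 208, 208, 208, 208, 216, 217, 217, 217, 217, 217, 217, 217, 217, 217, 217, 217, 218, 218, 218, 218, 217, 217, 217, 217, 217, 216, 232, 234, 233, 248, 251, 254, 255, 180, 105]
220 [80, 79, 77, 77, 95, 129, 182, 188, 186, 184, 183, 183, 183, 183, 183, 184, 185, 187, 188, 188, 189, 189, 189, 189, 189, 189, 189, 189, 190, 190, 190, 190, 190, 190, 190, 191, 191, 192, 192, 192, 192, 189, 188, 187, 188, 188, 188, 193, 194, 194, 227, 248, 254, 255, 180, 105]
221 [80, 81, 80, 80, 76, 104, 207, 163, 208, 254, 255, 255, 255, 255, 255, 255, 249, 203, 185, 186, 186, 186, 187, 187, 187, 187, 187, 187, 187, 
[... 2535 characters left out ...]
 255, 255, 255, 255, 255, 255, 255, 255, 255, 255, 255, 255, 255, 255, 255, 255, 255, 255, 255, 255, 254, 249, 249, 253, 255, 227, 106, 86]
263 [69, 116, 131, 141, 156, 205, 178, 184, 206, 209, 209, 208, 224, 227, 227, 227, 227, 227, 232, 233, 215, 210, 211, 211, 211, 211, 211, 211, 211, 211, 211, 211, 211, 212, 213, 213, 213, 213, 213, 228, 230, 230, 229, 230, 229, 229, 229, 230, 218, 235, 238, 253, 255, 191, 88, 86]
264 [73, 71, 68, 67, 134, 228, 179, 250, 255, 255, 255, 255, 255, 255, 255, 254, 253, 255, 255, 255, 255, 255, 255, 255, 255, 255, 255, 255, 255, 255, 255, 255, 255, 241, 227, 228, 229, 229, 228, 230, 250, 252, 252, 252, 252, 252, 252, 253, 247, 224, 217, 255, 255, 186, 85, 86]
```

View pics/crop2.png

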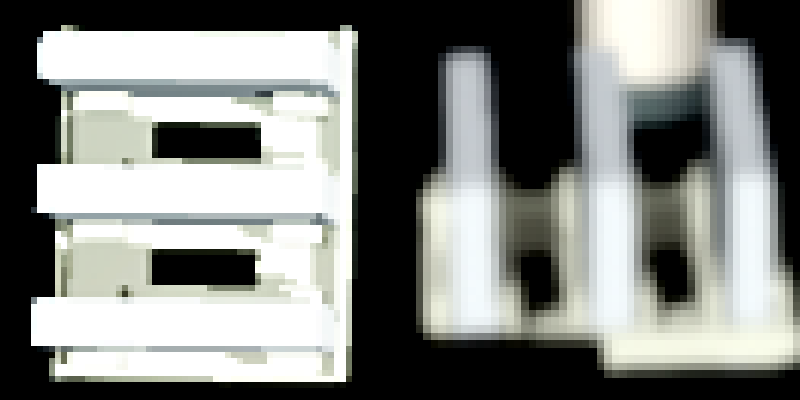

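The crop shows plain, flat −x faces: no wells on the strips in the top crop at y≈90, 215 and 345, or at the left edges of the plates in the side crop. So the wells face world +x, away from both cameras. The three candidates are the top edges at top-view pixels (222,215), (222,237) and (222,259), and they cannot be told apart as they stand. My plan is to lift the nearest plate about 11 mm (under the 15 mm limit) and lean it back in its slot so the top camera can see its well face. First I'll fit the rack and the stand.

```bash
python3 - <<'E'
from h import *
from plant import *
C={}
for n in("side","top"):
    L=[snapshot(n) for _ in range(8)]
    z=np.stack([l["range_z"] for l in L]); z=np.where(z>0,z,np.nan)
    L[0]["range_z"]=np.nanmedian(z,0).astype(np.float32); C[n]=cloud(L[0])
np.savez("pics/cl.npz",**C)
T=C["top"][205:270,190:252].reshape(-1,3); T=T[(T[:,2]>85)&(T[:,2]<105)]
for x0 in(510,570,630):
    p=T[abs(T[:,0]-x0)<20]; r=cv2.minAreaRect(p[:,:2].astype(np.float32)); print("plate",len(p),p.mean(0).round(1),"rect",np.round(r[0],1),np.round(r[1],1),round(r[2],2))
    d=np.linalg.svd(p[:,:2]-p[:,:2].mean(0),full_matrices=False)[2][0]; print("  dir",d)
# stand
for n in C:
    P=C[n]; m=(P[...,0]>440)&(P[...,0]<870)&(P[...,1]>-370)&(P[...,1]<-110)&(P[...,2]>25)
    q=P[m]; 
    cam=q[(q[:,0]>755)&(q[:,2]>225)]
    pan=q[(q[:,0]<550)&(q[:,2]>170)]
    for k,a in(("cam",cam),("pan",pan)):
        print(n,k,len(a),a.mean(0).round(1),a.min(0).round(),a.max(0).round())
P=C["top"]
b=P[131:146,380:396].reshape(-1,3); print("box top",np.nanmean(b,0).round(1), "plane",np.linalg.svd(b-b.mean(0),full_matrices=False)[2][2])
b=P[236:275,375:456].reshape(-1,3); b=b[b[:,2]>150]; c=b.mean(0); print("panel pts",len(b),c,cv2.minAreaRect(b[:,:2].astype(np.float32)));print(np.linalg.svd(b-c,full_matrices=False)[2])
E
```

```text
plate 353 [511.1 256.5  93.8] rect [511.9 254.7] [127.6  19.2] 88.42
  dir [-0.04226534 -0.99910642]
plate 350 [571.  254.3  93.8] rect [571.7 252.4] [125.6  19.5] 88.42
  dir [-0.0435269  -0.99905226]
plate 352 [630.9 252.   93.7] rect [631.1 250.6] [128.6  19.9] 87.64
  dir [-0.04263763 -0.9990906 ]
side cam 572 [ 790.3 -203.7  248.5] [ 755. -223.  225.] [ 830. -167.  266.]
side pan 486 [ 495.9 -291.7  201.4] [ 463. -354.  170.] [ 527. -192.  212.]
top cam 576 [ 789.5 -187.3  255.8] [ 755. -220.  225.] [ 831. -160.  270.]
top pan 719 [ 496.5 -264.7  201.7] [ 464. -347.  170.] [ 530. -184.  216.]
box top [ 794.5 -195.3  246.5] plane [-0.63813075  0.69036698 -0.34085566]
panel pts 856 [ 498.94337105 -263.73971956  195.03278838] ((499.9254455566406, -265.370361328125), (33.50468063354492, 166.0226287841797), 14.737391471862793)
[[-0.25278575  0.96745277 -0.01159785]
 [ 0.39697627  0.09277933 -0.9131275 ]
 [ 0.88233169  0.23542969  0.40750909]]<stdin>:7: RuntimeWarning: All-NaN slice encountered
```

```bash
cat >> h.py <<'E'
def frame(yaw,tilt=0,flip=1):
    """tool rotation: fingers along -z of plate frame, jaws along its x; tilt = x axis raised by tilt"""
    F=R.from_euler('z',yaw)*R.from_euler('y',-tilt)
    M=F.as_matrix(); y=-M[:,2]; z=flip*M[:,0]; x=np.cross(y,z)
    return M,np.roll(R.from_matrix(np.c_[x,y,z]).as_quat(),1)
E
python3 - <<'E'
from h import *
from plant import *
C=np.load("pics/cl.npz"); psi=np.radians(14.65)
ex=np.array([np.cos(psi),np.sin(psi)]); ey=np.array([-ex[1],ex[0]])
img=np.full((600,800,3),255,np.uint8)
for n,col in(("side",(255,0,0)),("top",(0,0,255))):
    q=C[n].reshape(-1,3); q=q[(q[:,0]>430)&(q[:,0]<880)&(q[:,1]>-400)&(q[:,1]<-80)&(q[:,2]>20)&(q[:,2]<330)]
    for p in q:
        u=p[:2]@ex; v=p[:2]@ey
        cv2.circle(img,(int((u-380)*1.8),int(590-p[2]*1.8)),1,col,-1)
    u=q[:,:2]@ex; v=q[:,:2]@ey; w=q[:,2]
    cam=(u>705)&(w>225); pan=(u<470)&(w>180)
    print(n,"v cam",np.percentile(v[cam],[3,50,97]).round(),"v panel",np.percentile(v[pan],[2,50,98]).round())
cv2.imwrite("pics/uw.png",img)
for fl in(1,-1):
    M,q=frame(np.radians(-2.44),0,fl); g=np.array([511.5,255.5,83])+M@[0,42,0]
    a=solve_ik(g,q); M2,q2=frame(psi,np.radians(22),fl); b=solve_ik([600,-230,230],q2)
    print(fl,None if a is None else np.round(a,2),None if b is None else np.round(b,2))
E
```

```text
side v cam [-408. -406. -368.] v panel [-470. -410. -311.]
top v cam [-403. -379. -361.] v panel [-463. -382. -302.]
1 [ 0.46  0.55  1.53 -0.    1.07  0.51] [-0.53  0.36  1.48  0.31  1.04 -0.9 ]
-1 None [-0.53  0.36  1.48  0.31  1.04  2.24]
```

View pics/uw.png

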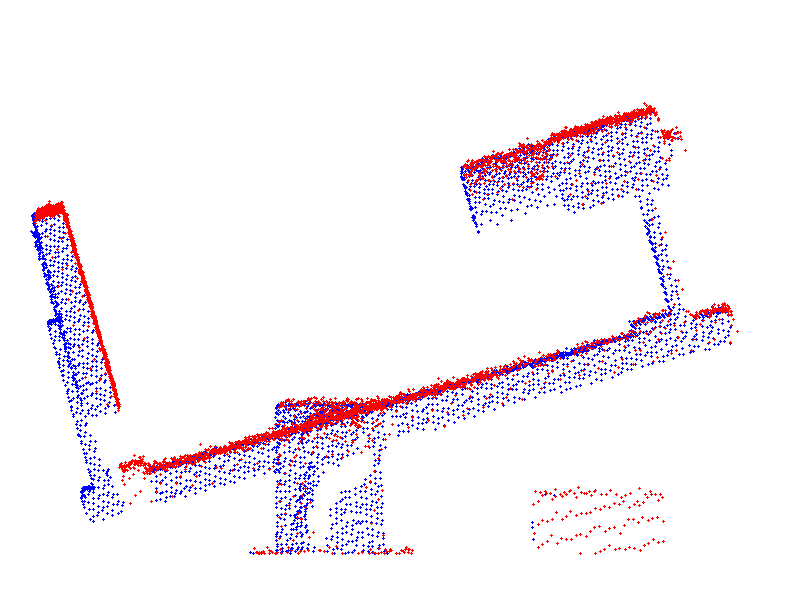

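The side profile (red = top camera, blue = side) shows the panel face from (65,207) to (119,408), the lens front from (462,167) to (478,232) and the bar at 15.4°. That puts the focus near world (616, −236, 187), with a yaw of 14.65° and a tilt of about 15.5°. Now I'll do the small lift and lean of the nearest plate, gripped near its +y end so the rest stays visible.

```bash
cat > lean.py <<'E'
import sys
from h import *
from plant import *
def lean(x0,y0,tag,h=11,th=0.115,dy=42):
    psi=np.radians(-2.44); M,q=frame(psi)
    g=np.array([x0,y0,83])+M@[0,dy,0]
    move_gripper(44)
    movep(g+[0,0,110],q); movel(g,vel=120); move_gripper(10); w=current_width(); hold(.1)
    f0=current_contact_force()
    movel(g+[0,0,h],vel=40)
    # lean about a point 8 mm above the plate's bottom edge: x axis raised => top goes to -x
    c=np.array([g[0],g[1],8+8+h])
    M2,q2=frame(psi,th); L=g[2]+h-c[2]
    movel(c+M2@[0,0,L],vel=25,rot=q2)
    print("width",w,"dF",np.round(current_contact_force()-f0,1),current_clock())
    s=snapshot("top"); np.savez(f"pics/{tag}.npz",**s)
    cv2.imwrite(f"pics/{tag}.png",s["image"][:,:,::-1])
    return g,q,h
def unlean(g,q,h):
    movel(g+[0,0,h],vel=40,rot=q); movel(g+[0,0,.5],vel=30); move_gripper(44); movel(g+[0,0,110],vel=200)
    print("after",current_clock())
E
python3 - <<'E'
from lean import *
lean(511.5,255.5,"near")
s=np.load("pics/near.npz")["image"]; a=np.load("pics/top0.npz")["image"]
c=lambda i:cv2.resize(i[235:280,185:255],(700,450),interpolation=cv2.INTER_NEAREST)
o=c(s); o=np.clip((o.astype(float)-60)*1.3,0,255).astype(np.uint8)
cv2.imwrite("pics/near_c.png",o[:,:,::-1])
E
```

```text
width 20.210493433143764 dF [-3.7 -0.9 -2. ] 6.8333
```

View pics/near_c.png

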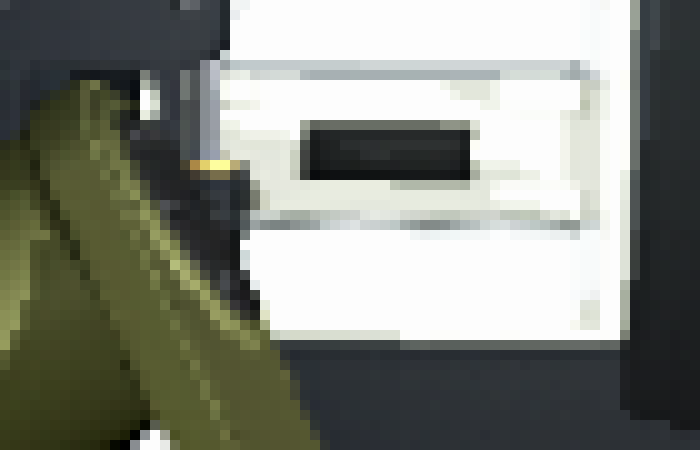

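The crop shows the leaned plate's +x face as a strip at y≈215–230 (image row 257), with dark dashes at crop x≈270–370, 410–480 and 530–580. These are wells, so the method works. I'll read the modulation numerically.

```bash
python3 - <<'E'
from h import *
from plant import *
s=np.mean([snapshot("top")["image"].astype(float) for _ in range(2)],0)
print("cols 208..250")
for r in range(254,260): print(r,s[r,208:250,0].astype(int).tolist())
E
```

```text
cols 208..250
254 [94, 95, 153, 222, 235, 236, 237, 238, 238, 239, 238, 238, 239, 238, 239, 239, 237, 237, 238, 238, 238, 238, 238, 236, 237, 235, 254, 255, 255, 255, 255, 255, 255, 255, 255, 224, 231, 254, 255, 237, 119, 87]
255 [94, 95, 150, 219, 237, 239, 239, 239, 239, 238, 237, 237, 237, 236, 236, 236, 237, 238, 238, 239, 239, 239, 238, 238, 237, 236, 240, 245, 246, 246, 246, 255, 255, 255, 255, 223, 231, 254, 255, 234, 119, 87]
256 [92, 117, 201, 217, 214, 192, 188, 188, 199, 205, 210, 214, 216, 231, 236, 235, 233, 223, 221, 220, 211, 209, 208, 216, 218, 219, 220, 207, 206, 207, 205, 224, 235, 230, 253, 218, 219, 249, 255, 233, 118, 86]
257 [90, 122, 177, 162, 155, 155, 165, 173, 179, 208, 218, 225, 230, 223, 217, 213, 206, 186, 173, 160, 160, 165, 182, 195, 201, 218, 225, 226, 223, 215, 206, 200, 187, 169, 172, 214, 219, 247, 255, 233, 118, 86]
258 [75, 202, 255, 255, 255, 255, 255, 255, 255, 255, 255, 255, 255, 255, 255, 255, 255, 255, 255, 250, 243, 244, 246, 247, 248, 248, 249, 249, 248, 248, 247, 246, 242, 240, 220, 250, 252, 250, 255, 232, 108, 82]
259 [75, 255, 255, 255, 255, 255, 255, 255, 255, 255, 255, 255, 255, 255, 255, 255, 255, 255, 255, 255, 255, 255, 255, 255, 255, 255, 255, 255, 255, 255, 255, 255, 255, 255, 253, 252, 252, 254, 255, 232, 106, 83]
```

Row 257 has bright peaks at columns 220 and 235 and dark minima at 212, 227.5 and 241. That is a period of about 15 px, or 40 mm, with a well at the plate's centre. It matches the six-well plate (39 mm pitch; twelve would be 26 mm with a wall at centre, twenty-four 19 mm). So the near plate is the target, with its wells facing +x. I'll set it back and regrip at the middle.

```bash
python3 - <<'E'
from lean import *
psi=np.radians(-2.44); M,q=frame(psi)
g=np.array([511.5,255.5,83])
g0=g+M@[0,42,0]
movel(g0+[0,0,11],vel=40,rot=q); movel(g0+[0,0,.5],vel=30); move_gripper(44); movel(g0+[0,0,45],vel=150)
movel(g+[0,0,45],vel=150); movel(g,vel=100); move_gripper(10); print("w",current_width())
movel(g+[0,0,60],vel=100); movel(g+[0,0,240],vel=200)
print(current_width(),current_contact_force().round(2),current_clock())
fr=np.array([615.8,-235.9,187.]); yaw,t=np.radians(14.65),np.radians(15.5)
M2,q2=frame(yaw,t)
a=solve_ik(fr+M2@[0,0,162],q2); b=solve_ik(fr+M2@[0,0,32],q2); print(np.round(a,2),np.round(b,2))
if a is not None and b is not None:
    movep(fr+M2@[0,0,162],q2); hold(.2)
    for n in("side","top"):
        s=snapshot(n); np.savez(f"pics/{n}1.npz",**s); cv2.imwrite(f"pics/{n}1.png",s["image"][:,:,::-1])
print(current_ee_pos(),current_width(),current_clock())
S=cv2.imread("pics/side1.png")[120:360,240:560]; T=cv2.imread("pics/top1.png")[100:280,180:460]
o=np.zeros((600,800,3),np.uint8); o[:300,:400]=cv2.resize(S,(400,300)); o[:,:]=0
o[:300,:]=cv2.resize(S,(800,600))[150:450]; o[300:]=cv2.resize(T,(800,514))[:300]; cv2.imwrite("pics/v1.png",o)
E
```

```text
w 19.854136361378554
20.049142996600462 [-0.37 -0.24 -0.71] 12.2167
[-0.54  0.3   1.28  0.2   1.38 -0.82] [-0.5   0.43  1.39  0.2   1.13 -0.82]
[ 574.06287142 -246.46588824  343.10263043] 19.84111489843924 14.3583
```

View pics/v1.png

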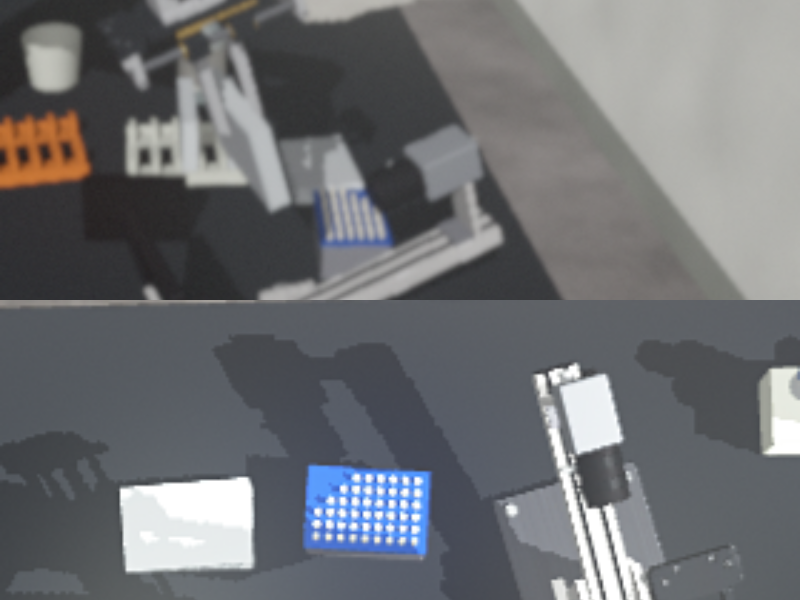

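The plate is held in the gap's approach pose: side-crop (255,130), tilted, above the yoke, with the lens at (395,185). The stand is unmoved. Now I'll lower it along the panel direction, with a force stop.

```bash
python3 - <<'E'
from lean import *
fr=np.array([615.8,-235.9,187.]); yaw,t=np.radians(14.65),np.radians(15.5)
M2,q2=frame(yaw,t)
print("stop",movel(fr+M2@[0,0,32.2],vel=60,f_stop=6)); hold(.3)
print(current_ee_pos(),current_width(),current_contact_force().round(1),current_clock())
ex=M2[:2,0]/np.linalg.norm(M2[:2,0]); ey=M2[:2,1]
img=np.full((600,800,3),255,np.uint8)
for n,col in(("side",(255,0,0)),("top",(0,0,255))):
    L=[snapshot(n) for _ in range(5)]; z=np.stack([l["range_z"] for l in L]); L[0]["range_z"]=np.median(z,0)
    np.savez(f"pics/{n}2.npz",**L[0]); P=cloud(L[0]); Q=(P-fr)@M2   # focus frame
    m=(abs(Q[...,0])<250)&(abs(Q[...,1])<110)&(Q[...,2]>-110)&(Q[...,2]<140)
    for p in Q[m]: cv2.circle(img,(int(400+p[0]*1.9),int(300-p[2]*1.9)),1,col,-1)
    k=m&(abs(Q[...,0])<25)&(Q[...,2]>-40)&(Q[...,2]<8); a=Q[k]
    print(n,len(a), np.percentile(a,[3,50,97],axis=0).round(1).tolist())
cv2.imwrite("pics/v2.png",img)
E
```

```text
stop False
[ 607.48091143 -238.1094327   218.08890212] 19.667670435442023 [-0.5  0.5 -1.2] 16.975
side 261 [[-10.6, -69.2, -38.9], [-9.8, -65.7, -18.4], [8.9, 38.1, 6.9]]
top 137 [[-4.6, -61.0, -39.6], [9.8, 33.1, -24.9], [11.6, 63.1, 5.8]]
```

View pics/v2.png

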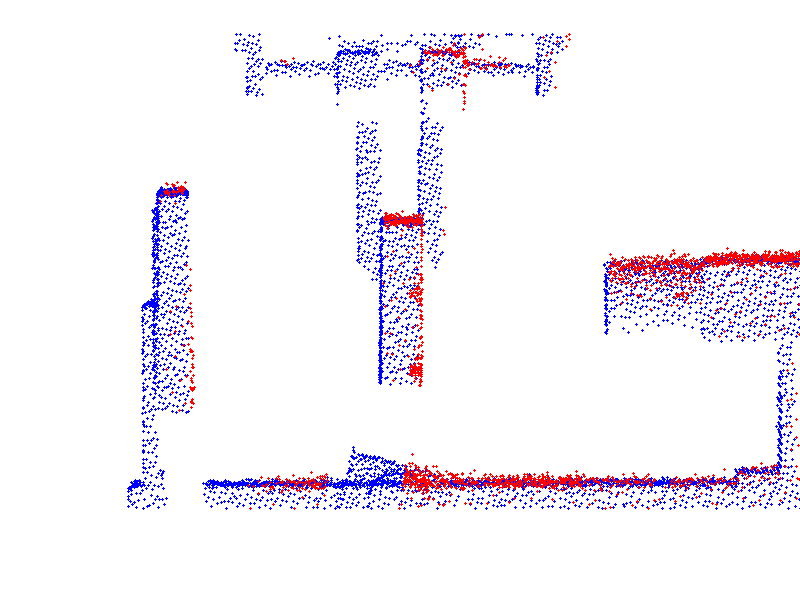

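The profile is in the focus frame at 1.9 px/mm. The plate is upright and square at x 380–422 and y 218–385, with the panel face at x=190 and the lens at x=606, so it sits within about 2 mm of the midpoint and height. Well recesses show on the lens side at (415,290) and (415,370). One last lateral check, with a look at the wells and rack.

```bash
python3 - <<'E'
from lean import *
fr=np.array([615.8,-235.9,187.]); M2,_=frame(np.radians(14.65),np.radians(15.5))
for n in("side","top"):
    s=dict(np.load(f"pics/{n}2.npz")); Q=(cloud(s)-fr)@M2
    def y(xl,xh,zl,zh):
        m=(Q[...,0]>xl)&(Q[...,0]<xh)&(Q[...,2]>zl)&(Q[...,2]<zh)&(abs(Q[...,1])<110); a=Q[m][:,1]; return len(a),np.percentile(a,[1,99]).round(1) if len(a) else None
    print(n,"plate",y(-14,14,-42,46),"panel",y(-130,-106,30,66),"box",y(165,215,15,30),"barrel",y(112,155,15,30))
T=np.load("pics/top2.npz")["image"]; S=np.load("pics/side2.npz")["image"]
o=np.hstack([cv2.resize(T[120:290,190:460],(400,252)),cv2.resize(S[180:350,240:510],(400,252))])
o=np.vstack([o,cv2.resize(T[170:270,340:470],(800,340),interpolation=cv2.INTER_CUBIC)])
cv2.imwrite("pics/v3.png",o[:,:,::-1])
E
```

```text
side plate (670, array([-69.6,  54.3])) panel (423, array([-86.7,  76.8])) box (240, array([-24.6,  17.6])) barrel (114, array([-16.8,  10.3]))
top plate (341, array([-64.1,  63.1])) panel (39, array([-36.5, -11.4])) box (364, array([-20.7,  22.3])) barrel (186, array([-14.2,  16.3]))
```

View pics/v3.png

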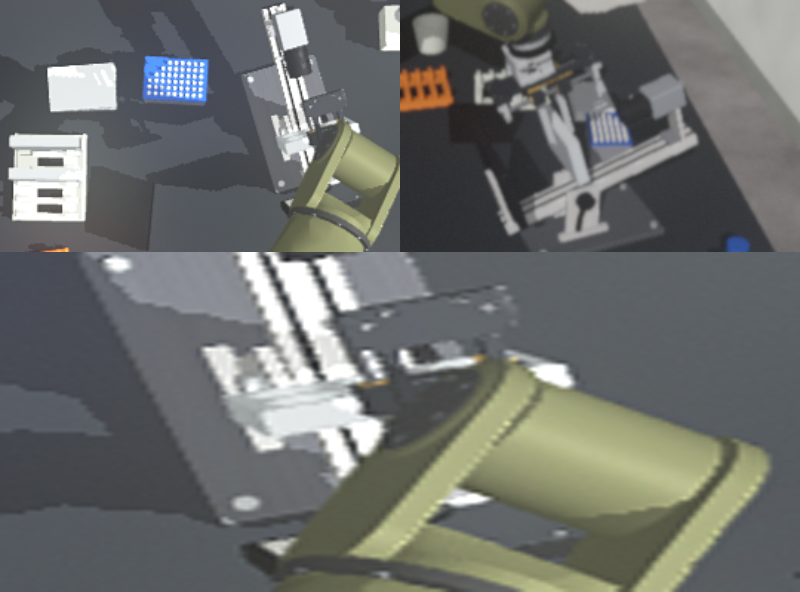

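The plate hangs free between panel and lens, and the other two plates are still in the rack. Laterally the plate is within about 3 mm of the camera box and panel in both views, so I'm handing in.

```bash
python3 - <<'E'
from plant import *
hold(.3); print(abs(current_qvel()).max(),current_width(),current_contact_force().round(1),current_clock()); close_job()
E
```

```text
0.001067573970548482 19.751022472768934 [ 0.3  0.6 -0.1] 17.775
the job is handed in; nothing more can be done
```

The six-well plate is held in the inspection stand with its wells to the lens, and I handed the job in at 17.8 s of the 43 s. `close_job` gives no verdict, so the result rests on my own checks below.

- **Finding the plate:** Both cameras saw only the plain backs of the three plates. I lifted the nearest one about 11 mm in its slot and leaned it back. The top camera then showed wells about 40 mm apart with one at the centre, which only the six-well plate has. I set it back, gripped it at the middle of the top edge and carried it over the stand. I then lowered it along the panel direction.
- **Position:** In the depth profile, the plate was within about 2 mm of the midpoint and height, and within about 3 mm sideways. The stand measured about 14.65° yaw and 15.5° tilt, and the plate looked square to the lens axis.
- **Hold:** The jaws were 19.8 mm apart on the plate, the arm was nearly still, and the tool force was close to zero. The force stop did not trigger on the way down, and the profile showed clear air all round the plate.
- **Everything else:** The other two plates, the stand and the nearby things looked unmoved in the last pictures.
- **Disagreement:** The two cameras put sideways positions about 5 mm apart. I compared the plate with the stand within each view, so this should not affect the centring.

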